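# Sort returned network spares and stack the emptied tray

## Robot

A 7-joint arm with a two-finger parallel gripper is mounted at the origin on the work surface. World frame = base frame: x ahead of the robot, y to its left, z up, the work surface at z = 0. Lengths are in m, angles in rad, forces in N, time in s.
With the tool pointing down it reaches from about 0.4 to 0.85 m from the base axis. Payload 6.9 kg.
Tool frame: the origin (TCP) lies midway between the tips of the shut fingers; the grasp point (between the pads) lies behind it (ctrl.pinch_z is the z of the grasp point in the tool frame, in m); z points along the fingers, y is the line along which they close (so a half turn about z gives the same grasp; the last joint's range is limited). The gripper opens to 85 mm and grips with 20 to 120 N. Pads are 22 mm wide; open, the fingers measure 114 mm over their backs; the gripper's body (76 mm by 85 mm) begins 54 mm behind the grasp point. The pads swing forward as they close: fully open they stand 13 mm farther back than shut.
Start: joints at [-1.19, 0.507, -0.238, 1.5, 0.126, 1.149, -0.155], TCP at [0.17, 0.602, 0.231] pointing down, gripper open.
Joint ranges: [-3.08, 3.08], [-0.24, 2.05], [-1.43, 1.35], [0, 2.5], [-1.52, 4.66], [0.17, 1.96], [-2.89, 2.89]. Speed limits (rad/s): [2.39, 2.39, 3.14, 3.14, 3.14, 3.14, 3.14].

## Interface

Orientations are given as a unit quaternion [w, x, y, z].
In Python, from station import ctrl, get_state, vision, ticket, models gives the robot as it stands. Calls block until the motion is done:
- ctrl.movep(position, orientation): joint-space move of the TCP to a pose.
- ctrl.movel(position, frame=None, max_speed=0.15): straight line of the TCP; frame=None keeps the orientation; max_speed is the mean speed in m/s.
- ctrl.set_joints(angles): joint-space move.
- ctrl.ungrasp() and ctrl.close_gripper(force=None): open the fingers fully, or close them until they stop; force is the grip in N (None keeps the last).
- ctrl.pause(seconds).
- ctrl.ik(position, orientation): joint angles nearest the present ones, or None.
- get_state(): the state.
- vision.grab_frame(name): name is "side" or "top"; returns (picture, depth): 384x512x3 uint8, blue, green, red; 384x512 float32, m along the optical axis (not along the pixel's ray), 0 where there is no reading.
- vision.camera_info(name): a dict with "mtx" (3x3 intrinsics, pixels), "R" (3x3) and "t" (3): a world point X has camera coordinates R X + t. Camera axes: x right, y down, z forward; pixel columns grow to the right and rows downward; lengths in m; the calibration is good to about 2 mm. A picture is of the moment at which its call begins. camera_info takes no time and is no camera call.
A pose or a line that the arm cannot do raises ctrl.Unreachable and nothing moves.
- ticket.close_job(): hands the job in; it is judged then, once.
Trained networks look in the newest picture that a camera, given by its name, has taken for a name from the list of things; names that differ only in an ending like _2 or _b are one class to them, and where a whole thing is asked for, a point or a joint stands for the part that bears it (a point fixed in the world has none). Each returns a list of dicts, best first, with "p" (0 to 1); they miss things now and then, are a little off and sometimes report something else, mostly with a low value. They report only what shows in the picture. A call takes as long as a camera call. They do not tell look-alikes from the thing itself.
- models.recognise(camera, target): "point" ([column, row] in pixels, amid what is visible of it).
- models.masks_of(camera, target): "mask" (384x512 bool, what is visible of it) and "point" ([column, row] in pixels, amid what is visible of it).
The state is a dict: "time": time; "qpos": joint angles; "qd": joint speeds; "tau": joint torques, N m; "tcp_pos": TCP position; "eef_rot": TCP orientation; "contact_force": force on the tool from outside, world axes, zero at the start; "wrist_torque": the same for the moment, N m; "width": finger opening in m; "gripper_force": force on a finger pad.
Only numpy, scipy, OpenCV 4.12 (cv2) and the standard library are available. Lean on these libraries where they do the work, as an engineer would, in place of code of your own. Each camera call takes 0.05 s, during which the arm holds its last target. There are 200 camera calls.

## Task

Sort the spares that came back to the network lab: fill the free bay of the red-fan tray with the loose red fan and that of the blue-fan tray with the loose blue fan, each standing centred and square in its bay like its neighbours, and stand both power injectors (black and white) upright on the floor of the yellow bin. Only when all four are in place, stack the emptied mixed tray squarely on top of the pile of empty trays.

Things in the scene. Friction and masses are not known exactly. Their poses are not given: they have to be found in the camera images.
- fan_red_c (a point): Red square equipment fan, 28 x 40 x 40 mm high, about 45 g, standing on edge in the loose mixed tray, its black bladed faces towards the tray's ends. Point: its centre, 20 mm above its underside. x: through the blades (28 mm), y: its 40 mm width, z up. The three parts in that tray stand in any order, about 60 mm apart centre to centre.
- fan_blue_c (a point): Blue fan, otherwise the same as the red one, also in the mixed tray; point and axes likewise.
- inj_black_c (a point): Black power injector (a small box with two network sockets in one end), 30 x 50 x 36 mm high, about 70 g, standing in the mixed tray. Point: its centre, 18 mm above its underside. x: its 30 mm thickness (along the tray), y: its 50 mm length, z up.
- inj_white_c (a point): White power injector, the same size as the black one, standing alone on the bench at the far left or far right; point and axes likewise.
- ret_tray_c (a point): Loose mixed tray, grey plastic, 220 x 62 x 18 mm high, about 130 g, holding at the start the red fan, blue fan and black injector. Floor 4 mm, side walls 4 mm, end walls 8 mm thick, all walls full height, flat underneath. Point: its middle, 9 mm above its underside. x: along its length, y: across (when empty, grip it across its 62 mm width), z up.
- red_gap (a point): Free end bay of the fixed grey tray (same kind) that holds two fixed red fans. Point: bay centre on the tray floor, 4 mm above the bench. x: along the tray, to the end wall (inner face 42 mm away; the next fan's face is 46 mm away at -x), y: across (inner walls at +-27 mm), z up. The fan stands on edge here, its x along the tray's x, either way round.
- blue_gap (a point): Free middle bay of the fixed grey tray (same kind) that holds two fixed blue fans, one in each end bay (faces 46 mm from the point). Point: bay centre on the tray floor, 4 mm above the bench. x: along the tray, y: across (inner walls at +-27 mm), z up. The fan stands here as in the red tray.
- bin_floor (a point): Fixed yellow open bin for injectors, empty, outside 150 x 110 x 30 mm high, walls and floor 4 mm. Point: centre of its inner floor, 4 mm above the bench. x: along its 150 mm side, y: along its 110 mm side, z up. Both injectors stand side by side on its floor.
- stack_top (a point): Fixed pile of two empty grey trays of the same kind, 36 mm high. Point: centre of the upper tray's rim, 36 mm above the bench, where the underside of the next tray rests. x: along the trays' length, y: across, z up.
Mind the look-alikes: they are no part of the job. What is shaped like the part that bears ret_tray_c but green or pink is not meant.

How it is judged:
On the way, in this order (a step that is already met when the one before it is completed fails the run):
1. both fans stand in the free bays of their own colours and both injectors stand in the yellow bin, the mixed tray not yet stacked (x of fan_red_c in the frame of red_gap between -0.015 and 0.015 m and y of fan_red_c in the frame of red_gap between -0.012 and 0.012 m and z of fan_red_c in the frame of red_gap between 0.016 and 0.024 m and angle between the x axis of fan_red_c and the x axis of red_gap, either way round below 0.3 rad and angle between each of fan_red_c, fan_blue_c, inj_black_c, inj_white_c's own z axis and vertical below 0.15 rad and x of fan_blue_c in the frame of blue_gap between -0.015 and 0.015 m and y of fan_blue_c in the frame of blue_gap between -0.012 and 0.012 m and z of fan_blue_c in the frame of blue_gap between 0.016 and 0.024 m and angle between the x axis of fan_blue_c and the x axis of blue_gap, either way round below 0.3 rad and x of inj_black_c in the frame of bin_floor between -0.071 and 0.071 m and y of inj_black_c in the frame of bin_floor between -0.051 and 0.051 m and z of inj_black_c in the frame of bin_floor between 0.014 and 0.022 m and x of inj_white_c in the frame of bin_floor between -0.071 and 0.071 m and y of inj_white_c in the frame of bin_floor between -0.051 and 0.051 m and z of inj_white_c in the frame of bin_floor between 0.014 and 0.022 m), for 0.2 s.
2. the emptied tray lies squarely on the pile of empty trays (x of ret_tray_c in the frame of stack_top between -0.012 and 0.012 m and y of ret_tray_c in the frame of stack_top between -0.012 and 0.012 m and z of ret_tray_c in the frame of stack_top between 0.005 and 0.013 m and angle between the x axis of ret_tray_c and the x axis of stack_top, either way round below 0.12 rad and angle between ret_tray_c's own z axis and vertical below 0.06 rad), for 0.2 s.
At the end, for the whole second after the job is handed in: Each fan upright on the floor of its colour's free bay (15 mm along, 12 mm across, 0.3 rad); both injectors upright on the floor inside the yellow bin (upright: 0.15 rad); emptied tray flat on the pile (12 mm each way, 0.12 rad, tilt 0.06 rad); all released and at rest (all of step 1 and all of step 2 and linear speed of each of fan_red, fan_blue, inj_black, inj_white, ret_tray below 0.03 m/s); the robot touches nothing.
It also fails if it takes over 128 s, if anything falls off the work surface, if the arm or the gripper's body presses on something with over 40 N, if the wrist force passes 120 N, or if a joint passes its speed limit or range.

## Working session

There is one attempt and no reset: what is moved stays moved. The work goes in short steps, each a Python script; the robot and the scene stay as the last script left them, time stands still between calls to the robot, and variables do not carry over. Pictures are saved under pics/ and viewed, at most 14 in all, crops included, and the job is handed in when it is done.

```bash
ls; mkdir -p pics; python3 - <<'E'
from station import ctrl,get_state,vision
import cv2,numpy as np
np.set_printoptions(precision=4,suppress=True)
for n in("top","side"):
    p,d=vision.grab_frame(n);cv2.imwrite(f"pics/{n}0.png",p);np.save(f"{n}0.npy",d)
    c=vision.camera_info(n);print(n,c["mtx"],-c["R"].T@c["t"],c["R"])
s=get_state();print(s["time"],s["tcp_pos"],s["eef_rot"],s["width"],ctrl.pinch_z)
E
```

```text
pics
top [[448.7595   0.     265.9246]
 [  0.     448.7595 189.9009]
 [  0.       0.       1.    ]] [ 0.1766 -0.0064  1.4718] [[-0.0054 -1.      0.0056]
 [-0.985   0.0044 -0.1723]
 [ 0.1722 -0.0064 -0.985 ]]
side [[448.3262   0.     254.3237]
 [  0.     448.3262 188.4807]
 [  0.       0.       1.    ]] [-0.1944 -0.9092  0.8745] [[ 0.8207 -0.5714 -0.0053]
 [-0.3418 -0.4834 -0.8059]
 [ 0.4579  0.6632 -0.592 ]]
0.1 [0.1696 0.6011 0.2305] [-0.0001  0.137   0.9906 -0.0008] 0.0851811342258882 -0.0187
```

View pics/top0.png

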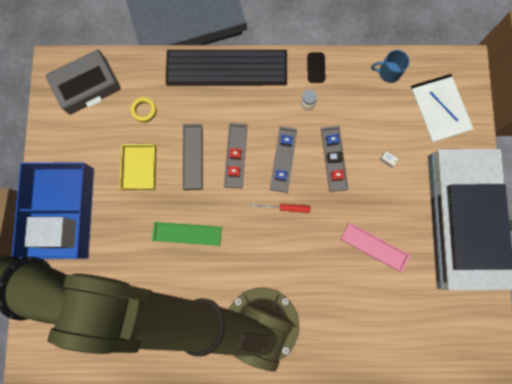

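View pics/side0.png

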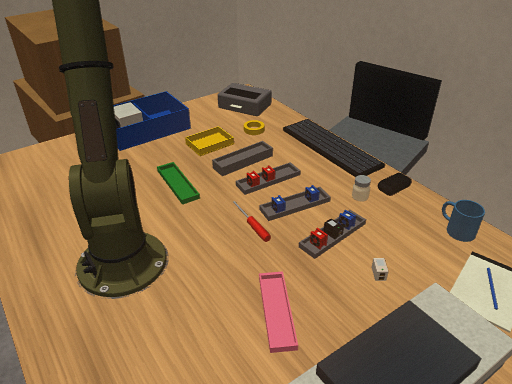

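The top view shows the mixed tray at (334,158), with blue (332,139), black (335,157) and red (338,174). The white injector is at (389,158). The red tray is at (236,155) with its free bay at the far end (238,136), and the blue tray is at (284,160) with its middle bay free. The pile is at (193,157) and the bin at (139,167).

**Possible mix-ups:**
- **Tray:** green (187,233), pink (375,247), pile (193,157), and the red and blue trays. I choose the grey tray with the three parts, at (334,158).
- **Fans:** the fixed fans in the other two trays. I choose only those in the mixed tray.
- **White injector:** the white box in the blue bin (45,232). I choose (389,158).

```bash
cat > h.py <<'E'
from station import ctrl,get_state,vision,models,ticket
import cv2,numpy as np
np.set_printoptions(precision=4,suppress=True)
def cloud(n):
    p,d=vision.grab_frame(n);c=vision.camera_info(n);v,u=np.mgrid[:384,:512]
    X=np.linalg.inv(c["mtx"])@np.stack([u.ravel()*d.ravel(),v.ravel()*d.ravel(),d.ravel()])
    W=(c["R"].T@(X-c["t"][:,None])).T.reshape(384,512,3)
    W[d<=0]=np.nan
    return p,W
def rect(P):
    (cx,cy),(w,h),a=cv2.minAreaRect(P.astype(np.float32)) 
    if w<h: w,h,a=h,w,a+90
    return np.array([cx,cy]),w,h,(a+90)%180-90   # angle of long side, deg
def box(n,p,W,c,r,zlo,zhi):
    "points of height zlo..zhi within r of xy c"
    m=(np.hypot(W[...,0]-c[0],W[...,1]-c[1])<r)&(W[...,2]>zlo)&(W[...,2]<zhi)
    return W[m]
def proj(n,X):
    c=vision.camera_info(n);q=c["mtx"]@(c["R"]@np.asarray(X)+c["t"]);return q[:2]/q[2]
E
python3 - <<'E'
from h import *
p,W=cloud("top")
for k,(u,v,r,lo,hi) in dict(mixed=(334,158,.13,.010,.06),redtray=(236,155,.13,.010,.06),bluetray=(284,160,.13,.010,.06),pile=(193,157,.13,.02,.06),bin=(139,167,.12,.018,.05),white=(389,158,.05,.025,.06),Mblue=(332,139,.029,.036,.06),Mblack=(335,157,.029,.032,.06),Mred=(338,174,.029,.036,.06),R1=(235,153,.029,.036,.06),R2=(233,171,.029,.036,.06),B1=(287,140,.029,.036,.06),B2=(281,175,.029,.036,.06)).items():
    c=W[v,u,:2];P=box("top",p,W,c,r,lo,hi)
    print(k,c,len(P),*rect(P[:,:2]),"zmed",np.median(P[:,2]),P[:,2].max())
c=W[215,430];t=W[200:210,100:110,2];print("bench z",np.nanmedian(W[200:212,110:150,2]),np.nanstd(W[200:212,110:150,2]))
cv2.imwrite("pics/crop.png",cv2.resize(p[115:205,110:410],(800,240),interpolation=cv2.INTER_CUBIC))
for t in("fan_red_c","fan_blue_c","inj_black_c","inj_white_c","ret_tray_c"):
    print(t,[(np.round(x["point"]),round(x["p"],2)) for x in models.recognise("top",t)])
E
```

```text
mixed [ 0.533  -0.2403] 770 [ 0.5406 -0.2604] 0.22513070702552795 0.09820477664470673 5.795111179351807 zmed 0.024945217929633487 0.05400214536823089
redtray [0.5428 0.0816] 719 [0.5354 0.087 ] 0.243056982755661 0.22579661011695862 44.98419952392578 zmed 0.022060367440047683 0.05359362092860678
bluetray [ 0.5357 -0.0774] 542 [ 0.5447 -0.0381] 0.22121116518974304 0.13219310343265533 -9.213760375976562 zmed 0.022466475234307625 0.05144429131894275
pile [0.5423 0.2258] 1199 [0.5401 0.2102] 0.23268501460552216 0.21851211786270142 48.21638488769531 zmed 0.02501288624108957 0.052567587469974184
bin [0.5124 0.4076] 319 [0.5114 0.4091] 0.1502830684185028 0.11325085908174515 0.222468763589859 zmed 0.028685335512032707 0.03936934398510319
white [ 0.5326 -0.4219] 148 [ 0.5347 -0.423 ] 0.04909698665142059 0.03287544101476669 55.206871032714844 zmed 0.036547366721670554 0.04503355326728375
Mblue [ 0.5952 -0.2343] 101 [ 0.6002 -0.235 ] 0.03810572251677513 0.03106696903705597 -84.3438982963562 zmed 0.04395344594101589 0.05400214536823089
Mblack [ 0.5341 -0.2422] 137 [ 0.5404 -0.2416] 0.050527933984
[... 459 characters left out ...]
7892 82.12579345703125 zmed 0.04335464547668459 0.05359362092860678
B1 [ 0.5911 -0.0858] 100 [ 0.5978 -0.0829] 0.03739657253026962 0.030164342373609543 79.69744110107422 zmed 0.0432587646906481 0.05144429131894275
B2 [ 0.4752 -0.065 ] 99 [ 0.4794 -0.0633] 0.039569493383169174 0.028372423723340034 81.4537124633789 zmed 0.04329835502930559 0.05068140589012896
bench z 0.0006814265821723574 0.0033231676888885865
fan_red_c [(array([337., 176.]), 0.6), (array([236., 154.]), 0.21)]
fan_blue_c [(array([387., 158.]), 0.54)]
inj_black_c [(array([333., 155.]), 0.5)]
inj_white_c [(array([388., 157.]), 0.68)]
ret_tray_c [(array([375., 246.]), 0.8), (array([186., 234.]), 0.7), (array([338., 163.]), 0.69)]
```

View pics/crop.png

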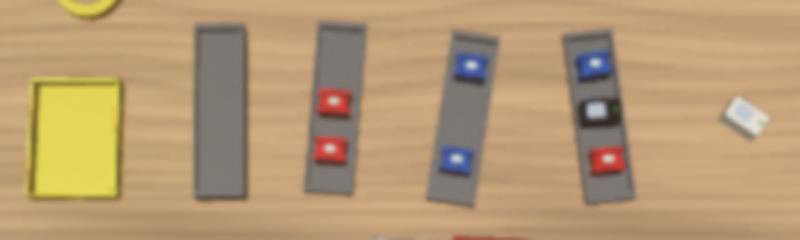

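The crop confirms the choices: the grey tray with blue, black and red parts, and the white injector alone at far right. I'll refine the tray poses with averaged depth.

```bash
cat > m.py <<'E'
from h import *
F=[cloud("top") for _ in range(8)];p=F[0][0];W=np.nanmean([f[1] for f in F],0)
seeds=dict(mixed=(334,158,.12,.010),red=(236,155,.12,.010),blue=(284,160,.12,.010),pile=(193,157,.12,.025),bin=(139,167,.12,.018),white=(388,157,.05,.025))
for k,(u,v,r,lo) in seeds.items():
    c=W[v,u,:2]
    m=(np.hypot(W[...,0]-c[0],W[...,1]-c[1])<r)&(W[...,2]>lo)
    n,l,s,_=cv2.connectedComponentsWithStats(m.astype(np.uint8),connectivity=4)
    i=1+s[1:,4].argmax();P=W[l==i];print(k,len(P),*rect(P[:,:2]),np.median(P[:,2]))
g=p.astype(int);hsv=cv2.cvtColor(p,cv2.COLOR_BGR2HSV)
for k,c in dict(R1=(235,153),R2=(233,171),B1=(287,140),B2=(281,175),Mb=(332,139),Mk=(335,157),Mr=(338,174)).items():
    P=box("top",p,W,W[c[1],c[0],:2],.032,.034 if k=="Mk" else .038,.06);print(k,len(P),*rect(P[:,:2]))
E
python3 m.py
```

```text
mixed 600 [ 0.5402 -0.2432] 0.2198410928249359 0.06248011440038681 5.986237049102783 0.020586239768426617
red 270 [0.5523 0.0872] 0.2190123200416565 0.06216472387313843 -4.106025695800781 0.01863481452019983
blue 258 [ 0.5388 -0.0728] 0.22034765779972076 0.06178175285458565 -9.199256896972656 0.01869260383569635
pile 323 [0.5457 0.2294] 0.21999666094779968 0.06187108904123306 1.220261812210083 0.03614342775793687
bin 315 [0.5114 0.4091] 0.1488218456506729 0.11027799546718597 0.3027209937572479 0.0290173936191027
white 147 [ 0.5341 -0.4227] 0.049249034374952316 0.029541147872805595 54.35096740722656 0.036738188430802156
R1 100 [0.5527 0.0879] 0.03928660601377487 0.027464408427476883 89.275634765625
R2 104 [0.4928 0.0911] 0.03792606294155121 0.027633624151349068 86.3174819946289
B1 100 [ 0.5974 -0.0827] 0.037433985620737076 0.028407465666532516 79.94171142578125
B2 103 [ 0.4793 -0.0633] 0.03960631787776947 0.0281983632594347 81.53345489501953
Mb 98 [ 0.5995 -0.2352] 0.03768163174390793 0.028178824111819267 -81.65856742858887
Mk 142 [ 0.5407 -0.2417] 0.04951491206884384 0.029701823368668556 -87.7893009185791
Mr 103 [ 0.4786 -0.2486] 0.039385873824357986 0.028930077329277992 -84.51216411590576
```

```bash
cat > act.py <<'E'
from h import *
def quat(phi):
    a=np.radians(phi)  # tool y at phi, z down
    x=np.array([-np.sin(a),np.cos(a),0]);y=np.array([np.cos(a),np.sin(a),0])
    from scipy.spatial.transform import Rotation as R
    q=R.from_matrix(np.column_stack([x,y,[0,0,-1]])).as_quat();return list(q[[3,0,1,2]])
def go(xy,z,phi):
    best=None
    q0=np.array(get_state()["qpos"])
    for f in(phi,phi+180):
        j=ctrl.ik([*xy,z],quat(f))
        if j is not None:
            cost=np.abs(np.array(j)-q0).max()
            if best is None or cost<best[0]: best=(cost,f)
    if best is None: raise SystemExit(f"no ik {xy} {z} {phi}")
    ctrl.movep([*xy,z],quat(best[1]))
def rel(c,a,dx,dy):
    a=np.radians(a);return np.array(c)+[dx*np.cos(a)-dy*np.sin(a),dx*np.sin(a)+dy*np.cos(a)]
def pick(xy,z,phi,force=30,up=.14):
    go(xy,up,phi);ctrl.movel([*xy,z],max_speed=.12);ctrl.close_gripper(force)
    s=get_state();print("grip w",s["width"],s["gripper_force"],"t",s["time"])
    ctrl.movel([*xy,up],max_speed=.15);print("held w",get_state()["width"])
def place(xy,z,phi,up=.14):
    go(xy,up,phi);ctrl.movel([*xy,z],max_speed=.12);s=get_state();print("at",s["tcp_pos"],s["contact_force"])
    ctrl.ungrasp();ctrl.movel([*xy,up],max_speed=.2);print("t",get_state()["time"])
MIX=((.5402,-.2432),6.0);RED=((.5523,.0872),-4.1);BLUE=((.5388,-.0728),-9.2);PILE=((.5457,.2294),1.2);BIN=((.5114,.4091),.3)
RG=rel(*RED,.06,0)
E
python3 - <<'E'
from act import *
for n,xy,ph in(("mb",(.5995,-.2358),96),("rg",RG,86),("bin-",rel(*BIN,0,-.025),.3),("bin+",rel(*BIN,0,.025),.3),("white",(.5341,-.4227),54.35),("pile",PILE[0],91.2)):
    print(n,[[None if (j:=ctrl.ik([*xy,z],quat(f))) is None else np.array(j)[[0,6]] for z in(.015,.14)] for f in(ph,ph+180)])
pick((.4786,-.2492),.019,96)
place(RG,.020,85.9)
E
```

```text
mb [[array([0.3904, 1.9273]), array([0.2511, 2.1036])], [array([ 0.0439, -0.6529]), array([-0.1343, -0.5525])]]
rg [[array([-0.0816,  1.1769]), array([-0.1145,  1.2657])], [array([-0.4614, -1.3369]), array([-0.4973, -1.4588])]]
bin- [[array([-0.7173, -0.6206]), array([-0.7426, -0.6132])], [array([-0.333 ,  1.9369]), array([-0.3068,  2.0624])]]
bin+ [[array([-0.7772, -0.6774]), array([-0.7985, -0.6719])], [array([-0.4015,  1.9043]), array([-0.3817,  2.0117])]]
white [[array([0.4788, 1.8255]), array([0.2631, 2.0285])], [array([ 0.168 , -0.8109]), array([ 0.1705, -0.9679])]]
pile [[array([-0.3047,  0.9301]), array([-0.3071,  1.0214])], [array([-0.6749, -1.586 ]), array([-0.7419, -1.6678])]]
grip w 0.039631813295716974 31.086196303367615 t 5.6333
held w 0.03950762875251276
at [0.6125 0.0828 0.0203] [ 1.072   0.0448 -0.8243]
t 10.35
```

```bash
python3 - <<'E'
from act import *
pick((.5997,-.2362),.019,96)
place(BLUE[0],.020,80.8)
go((.45,.30),.2,86)
p,W=cloud("top");cv2.imwrite("pics/chk1.png",cv2.resize(p[115:205,110:410],(800,240),interpolation=cv2.INTER_CUBIC))
for k,c in dict(R=RG,B=BLUE[0]).items():
    P=box("top",p,W,c,.032,.036,.06);print(k,c,len(P),*rect(P[:,:2]),np.median(P[:,2]))
P=box("top",p,W,(.5407,-.2420),.032,.032,.06);print("K",len(P),*rect(P[:,:2]),np.median(P[:,2]))
E
```

```text
grip w 0.03951994767309031 30.714552998542786 t 13.2167
held w 0.039699151496039566
at [ 0.539  -0.0731  0.0201] [-0.7093 -0.5586 -0.8178]
t 17.325
R [0.6121 0.0829] 99 [0.6127 0.0834] 0.037895094603300095 0.030896777287125587 87.23201751708984 0.04343460607534438
B (0.5388, -0.0728) 100 [ 0.5383 -0.072 ] 0.03650218993425369 0.030252730473876 79.31694793701172 0.042508035025152574
K 142 [ 0.5405 -0.2414] 0.049312036484479904 0.030305102467536926 -87.19796395301819 0.04043869711257597
```

View pics/chk1.png

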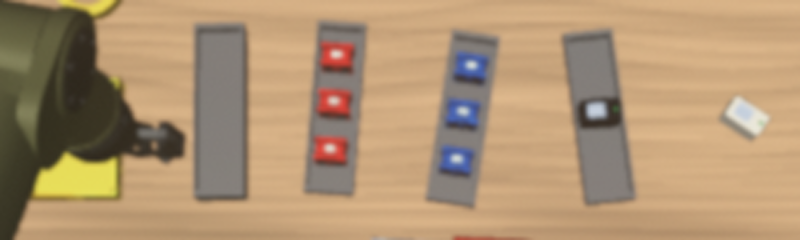

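Both fans stand centred in their bays: red at crop (337,55), blue at (462,112). The black injector is still at (598,112). Next are the injectors.

```bash
python3 - <<'E'
from act import *
pick((.5406,-.2418),.019,93,35)
place(rel(*BIN,0,-.025),.0205,.3)
pick((.5341,-.4227),.013,54.35,35)
place(rel(*BIN,0,.025),.0185,.3)
go((.55,-.05),.2,86)
F=[cloud("top") for _ in range(4)];p=F[0][0];W=np.nanmean([f[1] for f in F],0)
cv2.imwrite("pics/chk2.png",cv2.resize(p[115:205,110:410],(800,240),interpolation=cv2.INTER_CUBIC))
for k,c in dict(K=rel(*BIN,0,-.025),W=rel(*BIN,0,.025)).items():
    P=box("top",p,W,c,.024,.032,.06);print(k,c,len(P),*rect(P[:,:2]),np.median(P[:,2]))
P=box("top",p,W,MIX[0],.12,.010,.06);print("mixed",len(P),*rect(P[:,:2]))
E
```

```text
grip w 0.0491116333711202 37.23597764968872 t 22.3917
held w 0.049356894973584566
at [0.5119 0.3842 0.0208] [ 0.4278  0.97   -0.1664]
t 27.9333
grip w 0.04902873496156078 37.672358751297 t 32.4083
held w 0.04967035883450372
at [0.5117 0.4342 0.0189] [ 0.3307 -0.4621 -1.1502]
t 38.7917
K [0.5115 0.3841] 36 [0.5269 0.3859] 0.028240418061614037 0.01726103387773037 -61.32945251464844 0.040577202499426375
W [0.5113 0.4341] 31 [0.5291 0.4353] 0.026924345642328262 0.011973804794251919 -81.88999080657959 0.0402307328596777
mixed 313 [ 0.5403 -0.2409] 0.2207368016242981 0.06267745792865753 5.871566295623779
```

View pics/chk2.png

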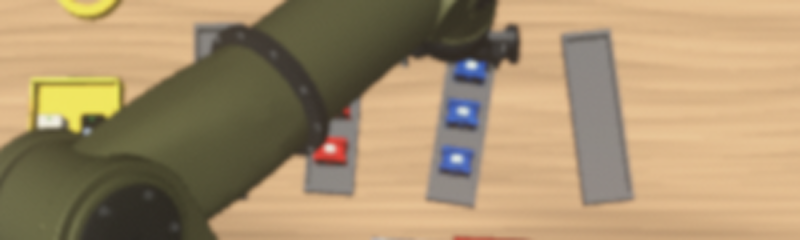

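The arm hides most of the bin, so I'll move above the mixed tray and check the bin before stacking.

```bash
python3 - <<'E'
from act import *
go((.5403,-.2425),.14,96)
F=[cloud("top") for _ in range(4)];p=F[0][0];W=np.nanmean([f[1] for f in F],0)
for k,c in dict(K=rel(*BIN,0,-.025),W=rel(*BIN,0,.025)).items():
    P=box("top",p,W,c,.024,.032,.06);print(k,c,len(P),*rect(P[:,:2]),np.median(P[:,2]))
a=cv2.resize(p[115:205,110:410],(800,240),interpolation=cv2.INTER_CUBIC)
s,_=vision.grab_frame("side");b=cv2.resize(s[100:235,150:390],(600,337),interpolation=cv2.INTER_CUBIC)
cv2.imwrite("pics/chk3.png",np.vstack([a,cv2.copyMakeBorder(b,0,0,0,200,0)]))
E
```

```text
K [0.5115 0.3841] 129 [0.5119 0.3831] 0.045806437730789185 0.029850022867321968 -1.040924072265625 0.040758985188149424
W [0.5113 0.4341] 129 [0.5116 0.4343] 0.04621749743819237 0.02984490990638733 -4.179786682128906 0.04063308098122667
```

View pics/chk3.png

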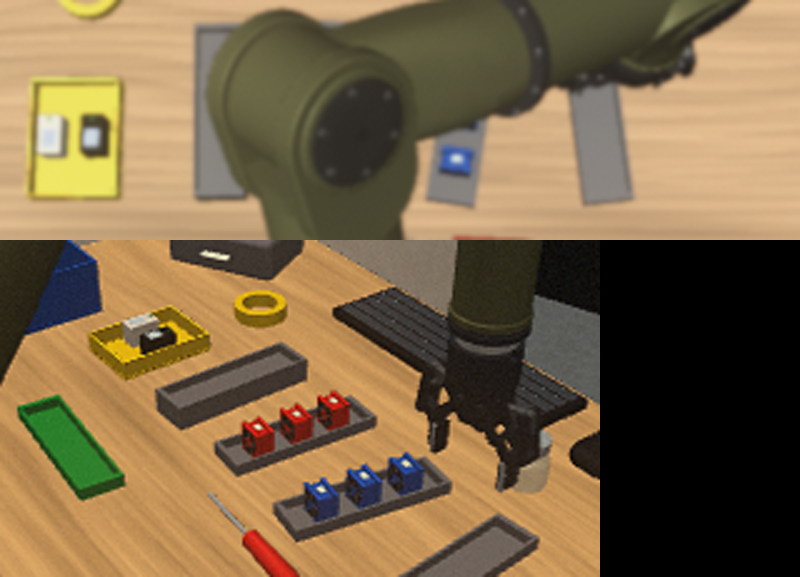

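Both injectors stand in the bin, at (52,135) and (95,135), and all the fans stand upright in their trays. Now the tray.

```bash
python3 - <<'E'
from act import *
pick((.5403,-.2425),-.002,96,50)
place(PILE[0],.0355,91.2)
go((.45,-.30),.25,86)
F=[cloud("top") for _ in range(4)];p=F[0][0];W=np.nanmean([f[1] for f in F],0)
m=(abs(W[...,0]-.5457)<.13)&(abs(W[...,1]-.2294)<.06)&(W[...,2]>.044);P=W[m]
print("tray",len(P),*rect(P[:,:2]),np.percentile(P[:,2],[10,50,90]))
for k,c in dict(R=RG,B=BLUE[0],K=rel(*BIN,0,-.025),W=rel(*BIN,0,.025)).items():
    P=box("top",p,W,c,.024,.032,.06);print(k,c,len(P),*rect(P[:,:2]),np.median(P[:,2]))
a=cv2.resize(p[115:205,110:410],(800,240),interpolation=cv2.INTER_CUBIC)
s,_=vision.grab_frame("side");b=cv2.resize(s[100:235,150:390],(600,337),interpolation=cv2.INTER_CUBIC)
cv2.imwrite("pics/chk4.png",np.vstack([a,cv2.copyMakeBorder(b,0,0,0,200,0)]))
E
```

```text
grip w 0.060630309959078414 54.79092925786972 t 43.7833
held w 0.06038310930519522
at [0.546  0.2293 0.0356] [-0.5601  0.0208 -0.9863]
t 48.6833
tray 300 [0.5463 0.2299] 0.22088854014873505 0.06161564961075783 1.0926445722579956 [0.0452 0.0537 0.0565]
R [0.6121 0.0829] 105 [0.612  0.0836] 0.03897080197930336 0.02822263538837433 83.60226440429688 0.043209995475809275
B (0.5388, -0.0728) 0 [0. 0.] 0.0 0.0 0.0 nan
K [0.5115 0.3841] 126 [0.512  0.3832] 0.0459689199924469 0.02948746085166931 -0.040252685546875 0.04064985544104934
W [0.5113 0.4341] 131 [0.5116 0.4355] 0.04695599526166916 0.02991681545972824 0.4011821746826172 0.04009346113907505
  return _methods._mean(a, axis=axis, dtype=dtype,
  ret = ret.dtype.type(ret / rcount)
```

View pics/chk4.png

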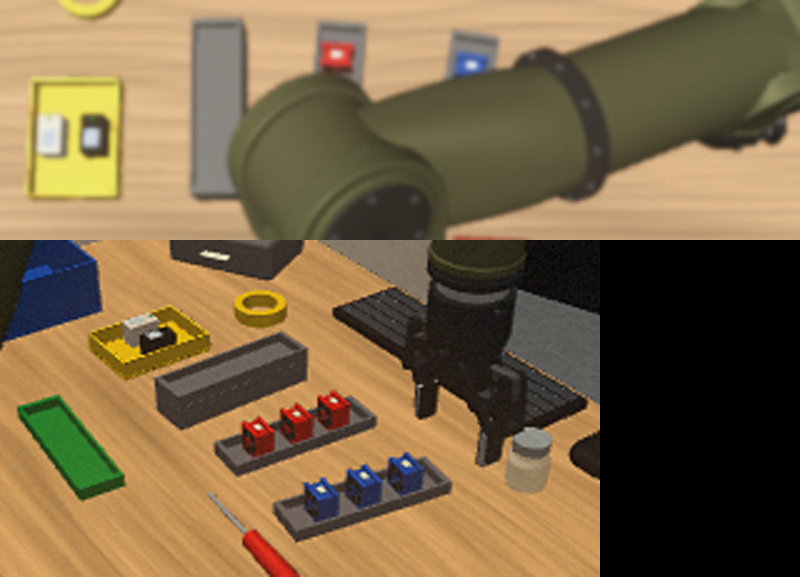

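The tray lies squarely on the pile, at side-crop (232,380). The fans and injectors are in place and the gripper is clear, so I'm handing in.

```bash
python3 -c "
from station import ticket,ctrl
ctrl.pause(.5);print(ticket.close_job())"
```

```text
the job is handed in; nothing more can be done
None
```

The job is handed in, with no verdict shown: the final pictures show both fans in their bays, both injectors upright in the yellow bin, the emptied tray square on the pile, and the arm clear of everything.

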